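Find the full tin by hefting

ROBOT

A 6-joint arm with a two-finger parallel gripper is mounted at the origin on the work surface. World frame = base frame: x ahead of the robot, y to its left, z up, the work surface at z = 0. Lengths are in m, angles in rad, forces in N, time in s.
With the tool pointing down it reaches from about 0.275 to 0.975 m from the base axis. Payload 8.4 kg.
Tool frame: the origin (TCP) lies midway between the tips of the shut fingers; the grasp point (between the pads) lies 19 mm behind it (manip.grasp_offset is the distance from the TCP to the grasp point, in m); z points along the fingers, y is the direction in which the jaws open and shut (so a half turn about z gives the same grasp; the last joint's range is limited). The gripper opens to 92 mm and grips with 3 to 60 N. Pads are 20 mm wide; open, the fingers measure 128 mm over their backs; the gripper's body (75 mm by 189 mm) begins 69 mm behind the grasp point.
Start: joints at [-1.234, 0.353, 1.633, -0, 1.155, -0.002], TCP at [0.208, -0.589, 0.215] pointing down, gripper open.
Joint ranges: [-2.63, 2.63], [-0.92, 2.1], [0.06, 2.66], [-1.3, 4.44], [0, 2.69], [-3.02, 3.02]. Speed limits (rad/s): [2.22, 2.22, 2.79, 3.14, 3.14, 3.14].

INTERFACE

Orientations are given as a unit quaternion [x, y, z, w].
In Python, from station import manip gives the robot as it stands.
- The arm moves only by the shell command python3 -m handwheel 'ROWS' [FORCE]. ROWS is JSON, a list of rows, each a list of 7 numbers: the shift along the world's x, y, z in mm, then the turn, a rotation vector about the world's x, y, z in degrees, then the opening, from 0 (shut) to 1 (fully open). A call has 1 to 10 rows; each row shifts and turns the commanded pose from where the row before left it; what a row does not reach is not made up. A row lasts 1/8 s, in which the tool goes at most 62.5 mm and 10.7 degrees, less where a joint would pass 70% of its speed; a pose out of reach is approached as far as the arm can. A call with a gripper value outside its range is refused whole. The fingers move at their own pace and stop on an object; FORCE is the grip in N (left out, the last holds). Time passes only in rows, so rows that do not move let the fingers close. It gives the time, the measured TCP pose, the force and the opening at its end, in the units of the state.
- manip.sense(): the state, without advancing time (a new reading comes with each control period).
- manip.capture(name): name is "scene" or "top"; returns a dict with "pixels" (384x512x3 uint8, red, green, blue), "K" (3x3 intrinsics, pixels), "R" (3x3) and "t" (3): a world point X has camera coordinates R X + t. Camera axes: x right, y down, z forward; pixel columns grow to the right and rows downward; lengths in m; the calibration is good to about 2 mm. A picture is of the moment at which its call begins. There is no depth.
- manip.hand_in(): hands the job in, once; it reports no verdict.
The state is a dict: "time_s": time; "joint_positions": joint angles; "dq": joint speeds; "joint_efforts": joint torques, N m; "eef_pos": TCP position; "eef_rot": TCP orientation; "contact_force": force on the tool from outside, world axes, zero at the start; "ft_torque": the same for the moment, N m; "grip_width": finger opening in m.
Only numpy, scipy, OpenCV 4.12 (cv2) and the standard library are available. Lean on these libraries where they do the work, as an engineer would, in place of code of your own. Each camera call takes 0.05 s, during which the arm holds its last target.

TASK

Only one of the three identical closed tins is still full: lift them to feel which is the heaviest, set the two lighter ones down upright on the turntable next to the tumblers, and finish holding the heaviest tin up in the gripper, upright, at least 10 cm clear of the counter, without letting go. Set tins down gently, do not drop or tip them, keep the tumblers standing on the turntable, and leave the other things on the counter where they are.

Things in the scene. Friction and masses are not known exactly. Their poses are not given: they have to be found in the camera images.
- tin_a: one of three look-alike closed round metal tins, 60 mm diameter, 105 mm tall; its slip lid (top 16 mm, 61 mm across) stays on. Origin: centre of its underside, z up through the lid. Starts upright on the counter. The three weigh 0.14 to 0.55 kg, the heaviest at least 0.15 kg more than the next; which one that is changes each run and cannot be seen
- tin_b: one of three look-alike closed round metal tins, 60 mm diameter, 105 mm tall; its slip lid (top 16 mm, 61 mm across) stays on. Origin: centre of its underside, z up through the lid. Starts upright on the counter. The three weigh 0.14 to 0.55 kg, the heaviest at least 0.15 kg more than the next; which one that is changes each run and cannot be seen
- tin_c: one of three look-alike closed round metal tins, 60 mm diameter, 105 mm tall; its slip lid (top 16 mm, 61 mm across) stays on. Origin: centre of its underside, z up through the lid. Starts upright on the counter. The three weigh 0.14 to 0.55 kg, the heaviest at least 0.15 kg more than the next; which one that is changes each run and cannot be seen
- turntable: white plastic turntable, a platter 280 mm across that turns with light friction about its vertical axis; origin at the centre of its flat upper face, 22 mm above the counter. A lip 3 mm wide stands 6 mm above that face all round, so a tin stands inside it with its centre within 100 mm of the origin. The tumblers crowd one half of it, the other half is free
- tumbler_1: small clear glass tumbler standing on the turntable: 52 mm diameter at the rim, 43 mm at the foot, 60 mm tall, 0.11 kg; origin at the centre of its underside
- tumbler_2: small clear glass tumbler standing on the turntable: 52 mm diameter at the rim, 43 mm at the foot, 60 mm tall, 0.11 kg; origin at the centre of its underside
- tumbler_3: small clear glass tumbler standing on the turntable: 52 mm diameter at the rim, 43 mm at the foot, 60 mm tall, 0.11 kg; origin at the centre of its underside
- tumbler_4: small clear glass tumbler standing on the turntable: 52 mm diameter at the rim, 43 mm at the foot, 60 mm tall, 0.11 kg; origin at the centre of its underside
- cap: loose red plastic bottle cap lying on the counter, 38 mm across, 15 mm tall; origin at the centre of its underside; to be left alone
- spoon_rest: stainless steel spoon rest, a shallow dish 92 mm across with a flat tongue to its own -x, and on it a wooden spoon whose handle reaches 170 mm to its own -x, all under 30 mm tall; origin under the dish's centre; to be left alone
- pepper_mill: dark wooden pepper mill, 54 mm across, 146 mm tall; origin at the centre of its underside; to be left alone
- acrylic_box: clear acrylic biscuit box with a lid and a round press button on top, 116 x 166 mm (own x, y) and 110 mm tall, does not move; origin at the centre of its underside; to be left alone
Not all that is in view belongs to the job. What is shaped like the tin_b but blue or pink is not meant. Leave any purple look-alike of the tumbler_3 alone.

How it is judged:
At the end, for the whole second after the job is handed in: The heaviest tin is held up still by the gripper alone, underside over 100 mm above the counter, within 17 degrees of upright. The other two stand upright (3 degrees), released, flat on the platter inside its lip, with all four tumblers still standing on it ((((distance between heaviest_contents and tin_a below 0.04 m and height (world z) of tin_a above 0.1 m and angle between tin_a's own z axis and vertical below 0.3 rad and contact force between tin_a and the fingers above 1 N and linear speed of tin_a below 0.03 m/s and contact force between tin_a and tin_b below 0.05 N and contact force between tin_a and tin_c below 0.05 N and contact force between tin_a and tumbler_1 below 0.05 N and contact force between tin_a and tumbler_2 below 0.05 N and contact force between tin_a and tumbler_3 below 0.05 N and contact force between tin_a and tumbler_4 below 0.05 N and contact force between tin_a and turntable below 0.05 N and contact force between tin_a and acrylic_box below 0.05 N and contact force between tin_a and pepper_mill below 0.05 N) and (horizontal distance between each of tin_b, tin_c and turntable below 0.112 m and z of tin_b in the frame of turntable between -0.005 and 0.005 m and angle between each of tin_b, tin_c's own z axis and vertical below 0.06 rad and contact force between each of tin_b, tin_c and the fingers below 0.05 N and linear speed of each of tin_b, tin_c below 0.03 m/s and z of tin_c in the frame of turntable between -0.005 and 0.005 m)) or ((distance between heaviest_contents and tin_b below 0.04 m and height (world z) of tin_b above 0.1 m and angle between tin_b's own z axis and vertical below 0.3 rad and contact force between tin_b and the fingers above 1 N and linear speed of tin_b below 0.03 m/s and contact force between tin_b and tin_a below 0.05 N and contact force between tin_b and tin_c below 0.05 N and contact force between tin_b and tumbler_1 below 0.05 N and contact force between tin_b and tumbler_2 below 0.05 N and contact force between tin_b and tumbler_3 below 0.05 N and contact force between tin_b and tumbler_4 below 0.05 N and contact force between tin_b and turntable below 0.05 N and contact force between tin_b and acrylic_box below 0.05 N and contact force between tin_b and pepper_mill below 0.05 N) and (horizontal distance between each of tin_a, tin_c and turntable below 0.112 m and z of tin_a in the frame of turntable between -0.005 and 0.005 m and angle between each of tin_a, tin_c's own z axis and vertical below 0.06 rad and contact force between each of tin_a, tin_c and the fingers below 0.05 N and linear speed of each of tin_a, tin_c below 0.03 m/s and z of tin_c in the frame of turntable between -0.005 and 0.005 m)) or ((distance between heaviest_contents and tin_c below 0.04 m and height (world z) of tin_c above 0.1 m and angle between tin_c's own z axis and vertical below 0.3 rad and contact force between tin_c and the fingers above 1 N and linear speed of tin_c below 0.03 m/s and contact force between tin_c and tin_a below 0.05 N and contact force between tin_c and tin_b below 0.05 N and contact force between tin_c and tumbler_1 below 0.05 N and contact force between tin_c and tumbler_2 below 0.05 N and contact force between tin_c and tumbler_3 below 0.05 N and contact force between tin_c and tumbler_4 below 0.05 N and contact force between tin_c and turntable below 0.05 N and contact force between tin_c and acrylic_box below 0.05 N and contact force between tin_c and pepper_mill below 0.05 N) and (horizontal distance between each of tin_a, tin_b and turntable below 0.112 m and z of tin_a in the frame of turntable between -0.005 and 0.005 m and angle between each of tin_a, tin_b's own z axis and vertical below 0.06 rad and contact force between each of tin_a, tin_b and the fingers below 0.05 N and linear speed of each of tin_a, tin_b below 0.03 m/s and z of tin_b in the frame of turntable between -0.005 and 0.005 m))) and angle between each of tumbler_1, tumbler_2, tumbler_3, tumbler_4's own z axis and vertical below 0.12 rad and horizontal distance between each of tumbler_1, tumbler_2, tumbler_3, tumbler_4 and turntable below 0.125 m and z of tumbler_1 in the frame of turntable between -0.005 and 0.005 m and z of tumbler_2 in the frame of turntable between -0.005 and 0.005 m and z of tumbler_3 in the frame of turntable between -0.005 and 0.005 m and z of tumbler_4 in the frame of turntable between -0.005 and 0.005 m); the arm keeps its last pose, push and grip.
It fails at once if a tin tipped over (more than 35 degrees) (angle between any of tin_a, tin_b, tin_c's own z axis and vertical above 0.6 rad).
It fails at once if a tin let go in the air, its underside more than 37 mm above the counter (15 mm above the platter) ((height (world z) of tin_a above 0.037 m and contact force between tin_a and the fingers below 0.01 N) or (height (world z) of tin_b above 0.037 m and contact force between tin_b and the fingers below 0.01 N) or (height (world z) of tin_c above 0.037 m and contact force between tin_c and the fingers below 0.01 N)).
It fails at once if a tumbler knocked over (more than 30 degrees) (angle between any of tumbler_1, tumbler_2, tumbler_3, tumbler_4's own z axis and vertical above 0.52 rad).
It fails at once if the cap, spoon rest or pepper mill moved by more than 30 mm (distance of any of cap, spoon_rest, pepper_mill from where it was at the start of the episode above 0.03 m).
It also fails if it takes over 72 s, if anything falls off the work surface, if the arm or the gripper's body presses on something with over 40 N, if the wrist force passes 120 N, or if a joint passes its speed limit or range.

## Working session

There is one attempt and no reset: what is moved stays moved. The work goes in short steps, Python scripts to look and compute and a shell command to move; the robot and the scene stay as the last step left them, time stands still between calls to the robot, and variables do not carry over. Pictures are saved under pics/ and viewed, and the job is handed in when it is done.

```bash
mkdir -p pics
python3 - <<'E'
from station import manip
import cv2,json,pickle
for n in("scene","top"):
    c=manip.capture(n); cv2.imwrite(f"pics/{n}0.png",c["pixels"][:,:,::-1]); pickle.dump(c,open(f"{n}0.pkl","wb"))
    print(n,c["K"],c["R"],c["t"])
print(manip.sense(), manip.grasp_offset)
E
```

```text
scene [[437.7192188    0.         261.01148975]
 [  0.         437.7192188  190.35529324]
 [  0.           0.           1.        ]] [[-0.55208559  0.83362926 -0.01624076]
 [ 0.68264268  0.44073639 -0.58288113]
 [-0.47874887 -0.33288691 -0.81239511]] [ 0.2981301  -0.40163674  1.41852929]
top [[352.73709037   0.         250.15489989]
 [  0.         352.73709037 196.96975629]
 [  0.           0.           1.        ]] [[ 0.01311292 -0.99943214 -0.03103932]
 [-0.98955994 -0.00851523 -0.14387015]
 [ 0.14352414  0.03260183 -0.98910967]] [0.0367155  0.60874033 0.78053745]
{'time_s': 0.1, 'joint_positions': array([-1.23441891e+00,  3.53604348e-01,  1.63405073e+00,  5.12964757e-06,
        1.15521639e+00, -2.42387895e-03]), 'dq': array([ 5.83959143e-05, -1.43595226e-03, -2.28851439e-03,  8.03343460e-04,
       -1.55937784e-03, -8.41481011e-04]), 'joint_efforts': array([-1.03484155e-03, -5.94905448e+01, -3.34928906e+01,  6.97989366e-02,
        1.84491294e-02, -1.75007153e-05]), 'eef_pos': array([ 0.20756176, -0.5890501 ,  0.21392674]), 'eef_rot': array([ 9.85685963e-01,  1.68590551e-01, -1.03957440e-04, -6.30903755e-04]), 'contact_force': array([-0.66879828,  0.12349579, -0.27861246]), 'ft_torque': array([-0.02330445,  0.01463163,  0.03299471]), 'grip_width': 0.0917097212211295} 0.0187
```

```bash
ls; for n in scene top; do python3 -c "
import cv2
i=cv2.imread('pics/${n}0.png');cv2.imwrite('pics/${n}0b.png',cv2.resize(i,(800,600),interpolation=cv2.INTER_CUBIC))"; done
```

```text
pics
scene0.pkl
top0.pkl
```

View pics/scene0b.png

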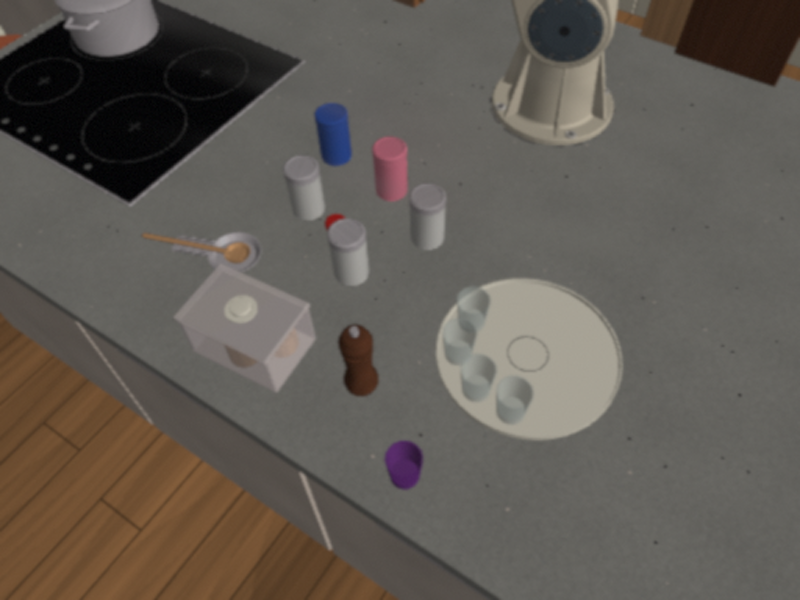

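View pics/top0b.png

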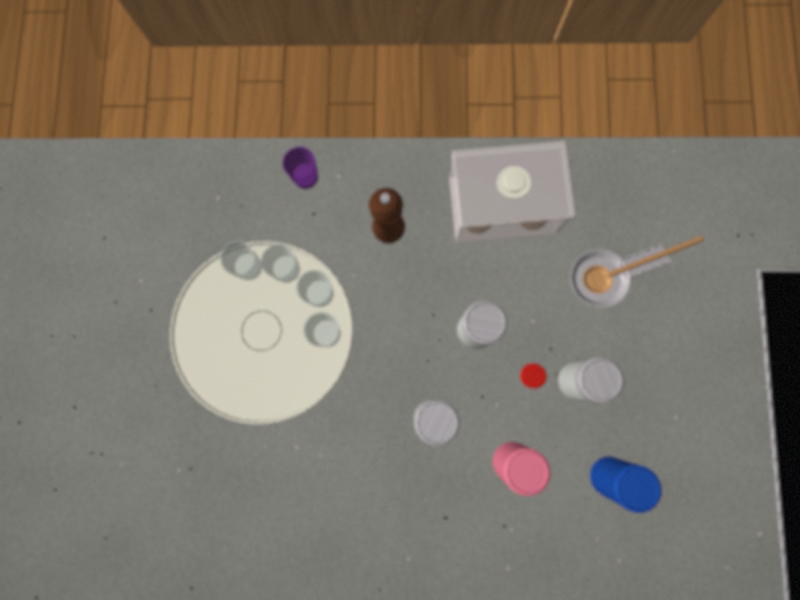

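The scene view shows three white tins with lids at about (303,167), (348,234) and (428,197). The turntable is at (528,354), with four tumblers on one side of it. In the top view the lids are at (486,323), (601,380) and (436,422), and the platter centre is at (262,331).

```bash
cat > h.py <<'E'
import numpy as np,pickle,cv2
cams={n:pickle.load(open(f"{n}0.pkl","rb")) for n in("scene","top")}
def ray(n,u,v,z):  # u,v in 800x600 px
    c=cams[n];d=np.linalg.solve(c["K"],[u/1.5625,v/1.5625,1]);C=-c["R"].T@c["t"];d=c["R"].T@d
    s=(z-C[2])/d[2];return C+s*d
def proj(n,X):
    c=cams[n];p=c["K"]@(c["R"]@np.array(X)+c["t"]);return p[:2]/p[2]*1.5625
def cams_(n):return cams[n]
E
python3 - <<'E'
from h import *
np.set_printoptions(precision=4,suppress=True)
for nm,z,t,s in [("t1",.105,(486,323),(348,234)),("t2",.105,(601,380),(303,167)),("t3",.105,(436,422),(428,197)),("plat",.022,(262,331),(528,354)),
 ("blue",.105,(638,488),(333,113)),("pink",.105,(528,472),(391,148)),("cap",.015,(534,375),(336,221)),("mill",.146,(386,203),(355,332)),
 ("g1rim",.082,(238,258),(514,388)),("g2rim",.082,(280,262),(478,366)),("g3rim",.082,(315,289),(459,333)),("g4rim",.082,(321,331),(473,300)),("mill foot",0.0,(389,228),None)]:
    print(nm,ray("top",*t,z)[:2],ray("scene",*s,z)[:2] if s else "")
# crop of tins, platter
i=cv2.imread("pics/top0.png")
a=i[140:280,100:240];b=i[180:300,250:410]
cv2.imwrite("pics/plat.png",cv2.resize(a,None,fx=4,fy=4,interpolation=cv2.INTER_CUBIC))
cv2.imwrite("pics/tins.png",cv2.resize(b,None,fx=5,fy=5,interpolation=cv2.INTER_CUBIC))
E
```

```text
t1 [ 0.5795 -0.0896] [ 0.5842 -0.0821]
t2 [ 0.5038 -0.2426] [ 0.504  -0.2371]
t3 [ 0.4451 -0.0213] [ 0.4483 -0.0189]
plat [0.5737 0.2422] [0.5759 0.2442]
blue [ 0.3645 -0.2846] [ 0.3636 -0.2791]
pink [ 0.3822 -0.1425] [ 0.3838 -0.1367]
cap [ 0.5117 -0.1736] [ 0.5124 -0.1714]
mill [0.7363 0.0484] [0.7466 0.054 ]
g1rim [0.6744 0.2664] [0.6709 0.2639]
g2rim [0.6688 0.2044] [0.6677 0.2048]
g3rim [0.6293 0.1519] [0.6349 0.1539]
g4rim [0.5686 0.1413] [0.5729 0.1412]
mill foot [0.7448 0.0495]
```

View pics/plat.png

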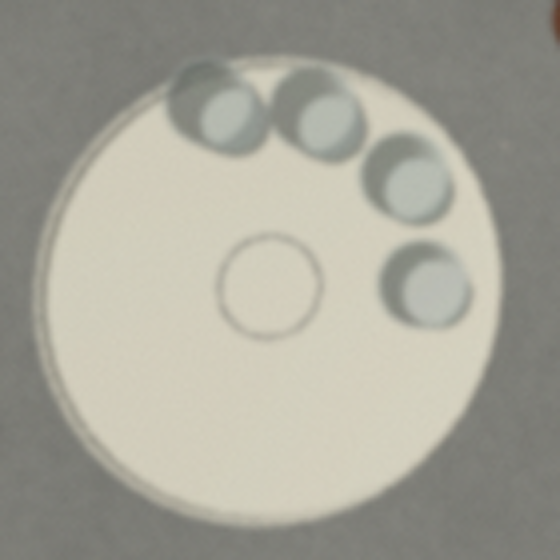

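View pics/tins.png

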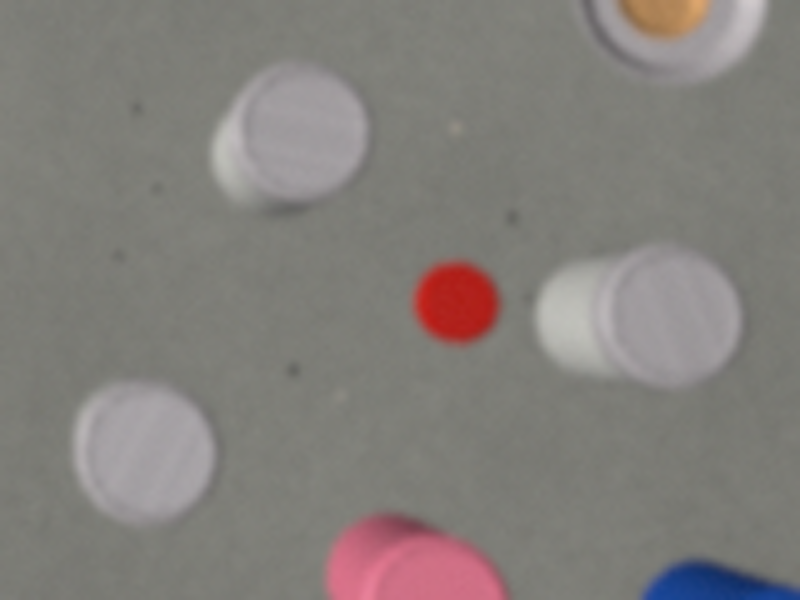

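```bash
cat > ov.py <<'E'
from h import *
T=[(0.581,-0.087),(0.504,-0.240),(0.446,-0.020)]
a=np.linspace(0,2*np.pi,60)
out=[]
for n in("top","scene"):
    i=cv2.imread(f"pics/{n}0.png");S=5
    for x,y in T:
        u,v=(proj(n,(x,y,.06))/1.5625).astype(int)
        c=cv2.resize(i[v-26:v+26,u-26:u+26],None,fx=S,fy=S,interpolation=cv2.INTER_CUBIC)
        for r,z,col in((.0305,.105,(0,0,255)),(.03,0,(0,255,0))):
            p=np.array([((proj(n,(x+r*np.cos(t),y+r*np.sin(t),z))/1.5625)-(u-26,v-26)+.5)*S for t in a])
            cv2.polylines(c,[p.astype(np.int32)],True,col,1)
        out.append(c)
cv2.imwrite("pics/ov.png",np.vstack([np.hstack(out[:3]),np.hstack(out[3:])]))
E
python3 ov.py
```

```text
(no output)
```

View pics/ov.png

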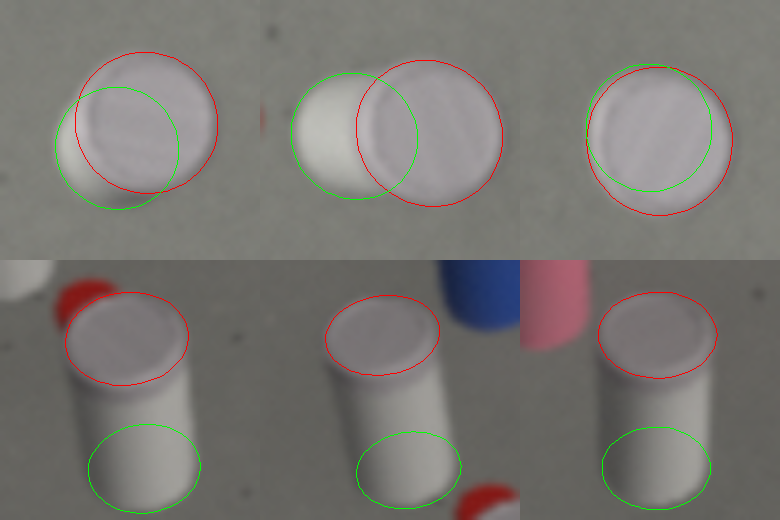

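The overlay in both views matches the tins to about 1 mm: tin 1 at (0.581,-0.087), tin 2 at (0.504,-0.240) and tin 3 at (0.446,-0.020). I'm moving above tin 2 first.

```bash
python3 -m handwheel '[[30,35,0,0,0,0,1],[30,35,0,0,0,0,1],[30,35,0,0,0,0,1],[30,35,0,0,0,0,1],[30,35,0,0,0,0,1],[30,35,0,0,0,0,1],[30,35,0,0,0,0,1],[30,35,0,0,0,0,1],[30,35,0,0,0,0,1],[26,34,0,0,0,0,1]]' 25
python3 -m handwheel '[[0,0,0,0,0,0,1],[0,0,0,0,0,0,1]]'
```

```text
time_s: 1.35
eef_pos: [0.5045, -0.2391, 0.2143]
eef_rot: [0.986, 0.169, -0.0, -0.0]
contact_force: [-0.1, -0.7, 0.8]
grip_width: 0.0916
time_s: 1.6
eef_pos: [0.5032, -0.2407, 0.2143]
eef_rot: [0.986, 0.169, -0.0, -0.0]
contact_force: [-0.1, -0.3, -0.6]
grip_width: 0.0921
```

```bash
python3 -m handwheel '[[0,0,-30,0,0,0,1],[0,0,-30,0,0,0,1],[0,0,-30,0,0,0,1],[0,0,-30,0,0,0,1],[0,0,-25,0,0,0,1],[0,0,-15,0,0,0,1],[0,0,0,0,0,0,1]]' 25
python3 -m handwheel '[[0,0,0,0,0,0,0.5],[0,0,0,0,0,0,0.5],[0,0,0,0,0,0,0.5],[0,0,0,0,0,0,0.5],[0,0,0,0,0,0,0.5],[0,0,0,0,0,0,0.5]]' 25
```

```text
time_s: 2.48
eef_pos: [0.5027, -0.2409, 0.0538]
eef_rot: [0.986, 0.168, -0.001, -0.0]
contact_force: [1.1, -0.3, 0.2]
grip_width: 0.0915
time_s: 3.22
eef_pos: [0.5049, -0.2414, 0.0554]
eef_rot: [0.986, 0.169, 0.001, 0.001]
contact_force: [1.0, -4.6, 5.1]
grip_width: 0.06
```

```bash
python3 -m handwheel '[[0,0,10,0,0,0,0.5],[0,0,20,0,0,0,0.5],[0,0,20,0,0,0,0.5],[0,0,20,0,0,0,0.5],[0,0,10,0,0,0,0.5],[0,0,0,0,0,0,0.5],[0,0,0,0,0,0,0.5],[0,0,0,0,0,0,0.5]]'
for k in 1 2 3 4 5 6 7 8 9 10; do python3 -m handwheel '[[0,0,0,0,0,0,0.5]]' | grep contact; done; python3 -c "
from station import manip
print(manip.sense())"
```

```text
time_s: 4.22
eef_pos: [0.5031, -0.2402, 0.1337]
eef_rot: [0.986, 0.169, -0.001, -0.0]
contact_force: [1.3, 0.5, -5.2]
grip_width: 0.06
contact_force: [-0.1, -0.5, -5.3]
contact_force: [0.9, 0.3, -5.8]
contact_force: [-0.5, 1.0, -4.8]
contact_force: [-0.4, -0.2, -4.1]
contact_force: [0.3, 0.7, -4.6]
contact_force: [0.4, 0.9, -4.5]
contact_force: [0.4, -0.3, -5.1]
contact_force: [-0.3, -0.7, -5.3]
contact_force: [0.0, 0.1, -5.5]
contact_force: [0.2, 0.3, -5.2]
{'time_s': 5.475, 'joint_positions': array([-4.48086571e-01,  3.41554267e-01,  1.85052781e+00,  2.11783492e-05,
        9.49512161e-01,  7.83904013e-01]), 'dq': array([ 0.00158769, -0.00051919, -0.00253513,  0.00029091, -0.00055715,
        0.00143528]), 'joint_efforts': array([-1.18974654e-03, -5.66822898e+01, -3.06131065e+01,  4.73559159e-02,
       -3.93444195e-02, -1.34891275e-04]), 'eef_pos': array([ 0.5037137 , -0.24046266,  0.13459497]), 'eef_rot': array([ 9.85686654e-01,  1.68587723e-01,  4.33912326e-06, -7.47923462e-06]), 'contact_force': array([ 0.21989705,  0.30125249, -5.23365346]), 'ft_torque': array([-0.00147012, -0.01464906,  0.00680009]), 'grip_width': 0.06033483557297526}
```

Tin 2 reads about 5.0 N, or 0.51 kg. The next tin can be at most 0.40 kg, so this should be the full one. I'll set it back and weigh the others as I move them.

```bash
python3 -m handwheel '[[0,0,-25,0,0,0,0.5],[0,0,-25,0,0,0,0.5],[0,0,-15,0,0,0,0.5],[0,0,-8,0,0,0,0.5],[0,0,-4,0,0,0,0.5],[0,0,-2,0,0,0,0.5],[0,0,-1,0,0,0,0.5],[0,0,0,0,0,0,0.5]]'
python3 -m handwheel '[[0,0,0,0,0,0,0.8],[0,0,0,0,0,0,0.9],[0,0,0,0,0,0,1],[0,0,0,0,0,0,1],[0,0,0,0,0,0,1]]'
```

```text
time_s: 6.48
eef_pos: [0.5042, -0.2407, 0.0554]
eef_rot: [0.986, 0.169, 0.0, 0.0]
contact_force: [-1.4, 0.8, 3.3]
grip_width: 0.06
time_s: 7.1
eef_pos: [0.5037, -0.2405, 0.0545]
eef_rot: [0.986, 0.169, -0.0, -0.0]
contact_force: [-0.2, -0.1, -0.3]
grip_width: 0.0918
```

```bash
python3 -m handwheel '[[0,0,20,0,0,0,1],[0,0,30,0,0,0,1],[0,0,35,0,0,0,1],[0,0,25,0,0,0,1],[19,38,0,0,0,0,1],[19,38,0,0,0,0,1],[19,38,0,0,0,0,1],[20,39,0,0,0,0,1],[0,0,0,0,0,0,1],[0,0,0,0,0,0,1]]'
python3 -m handwheel '[[0,0,-30,0,0,0,1],[0,0,-30,0,0,0,1],[0,0,-30,0,0,0,1],[0,0,-15,0,0,0,1],[0,0,-5,0,0,0,1],[0,0,0,0,0,0,1]]'
```

```text
time_s: 8.35
eef_pos: [0.5803, -0.0877, 0.1644]
eef_rot: [0.986, 0.169, -0.0, 0.0]
contact_force: [0.1, 0.6, 0.5]
grip_width: 0.0919
time_s: 9.1
eef_pos: [0.581, -0.0878, 0.055]
eef_rot: [0.986, 0.168, 0.0, 0.0]
contact_force: [-0.6, 1.0, -0.4]
grip_width: 0.0919
```

```bash
python3 -m handwheel '[[0,0,0,0,0,0,0.5],[0,0,0,0,0,0,0.5],[0,0,0,0,0,0,0.5],[0,0,0,0,0,0,0.5],[0,0,0,0,0,0,0.5],[0,0,0,0,0,0,0.5]]' 25
python3 -m handwheel '[[0,0,10,0,0,0,0.5],[0,0,25,0,0,0,0.5],[0,0,35,0,0,0,0.5],[0,0,35,0,0,0,0.5],[0,0,15,0,0,0,0.5],[0,0,0,0,0,0,0.5],[0,0,0,0,0,0,0.5],[0,0,0,0,0,0,0.5]]'
for k in 1 2 3 4 5 6 7 8; do python3 -m handwheel '[[0,0,0,0,0,0,0.5]]' | grep contact; done; python3 -c "
from station import manip
print(manip.sense()['eef_pos'])"
```

```text
time_s: 9.85
eef_pos: [0.5811, -0.0876, 0.0549]
eef_rot: [0.986, 0.169, 0.0, 0.0]
contact_force: [1.0, -0.5, 5.5]
grip_width: 0.0596
time_s: 10.85
eef_pos: [0.5798, -0.0873, 0.1731]
eef_rot: [0.986, 0.169, -0.001, -0.0]
contact_force: [0.0, -0.0, -3.3]
grip_width: 0.0598
contact_force: [0.4, -0.1, -2.7]
contact_force: [0.6, -0.3, -2.6]
contact_force: [-0.2, -0.7, -2.7]
contact_force: [-0.2, 0.0, -2.0]
contact_force: [0.3, 0.6, -3.0]
contact_force: [0.9, -0.5, -3.1]
contact_force: [1.2, 0.5, -2.2]
contact_force: [-0.1, 0.3, -2.7]
[ 0.58073866 -0.08747045  0.1745944 ]
```

Tin 1 reads about 2.65 N (0.27 kg), so it's a light one. It goes to the far slot on the platter at (0.595,0.323).

```bash
python3 -m handwheel '[[0,20,10,0,0,0,0.5],[2,40,10,0,0,0,0.5],[2,45,0,0,0,0,0.5],[2,50,0,0,0,0,0.5],[2,55,0,0,0,0,0.5],[2,55,0,0,0,0,0.5],[2,55,0,0,0,0,0.5],[2,45,0,0,0,0,0.5],[0,30,0,0,0,0,0.5],[0,15,0,0,0,0,0.5]]'
python3 -m handwheel '[[0,0,0,0,0,0,0.5],[0,0,0,0,0,0,0.5],[0,0,0,0,0,0,0.5]]'
python3 - <<'E'
from station import manip
import cv2
for n in("scene","top"):
    c=manip.capture(n); cv2.imwrite(f"pics/{n}1.png",cv2.resize(c["pixels"][:,:,::-1],(800,600)))
E
```

```text
time_s: 13.1
eef_pos: [0.594, 0.325, 0.195]
eef_rot: [0.986, 0.17, 0.0, -0.0]
contact_force: [0.0, -0.6, -2.9]
grip_width: 0.0597
time_s: 13.48
eef_pos: [0.5949, 0.3214, 0.1947]
eef_rot: [0.986, 0.168, -0.0, 0.0]
contact_force: [0.2, 0.6, -2.7]
grip_width: 0.0597
```

View pics/scene1.png

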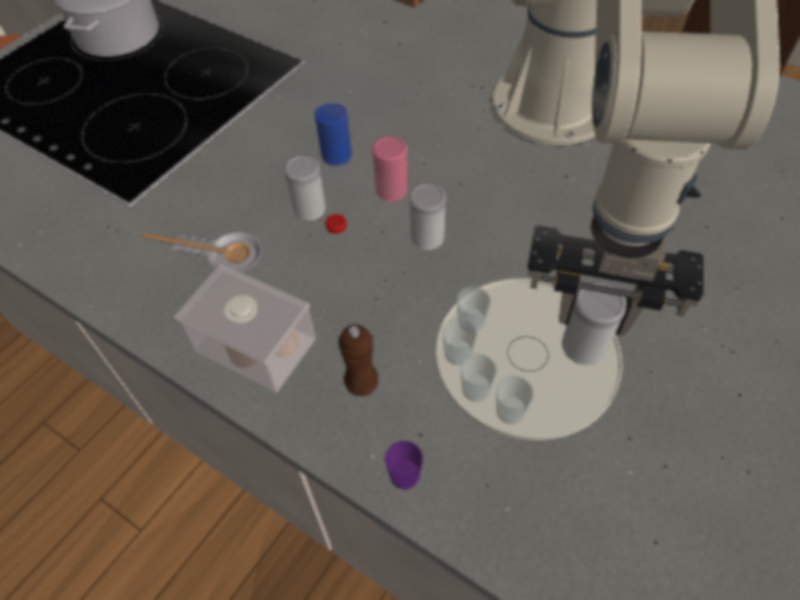

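View pics/top1.png

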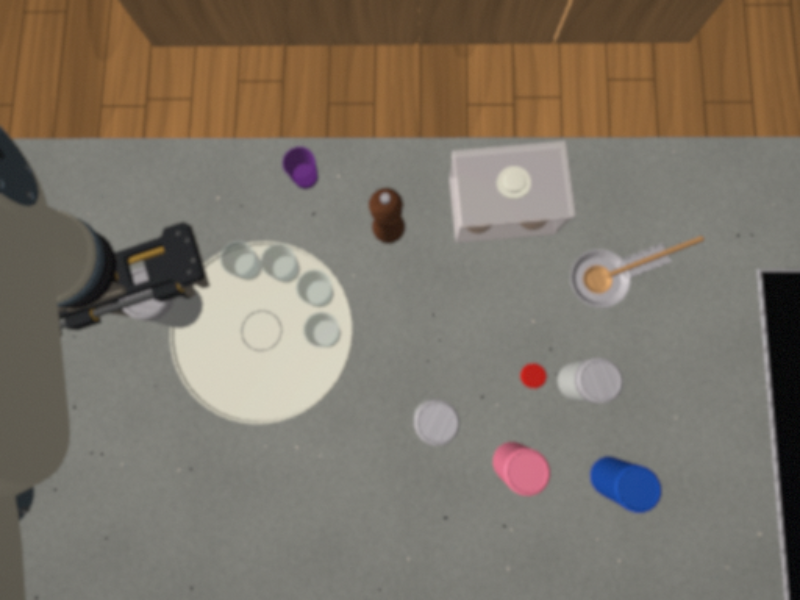

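Both views show tin 1 held upright above the free side of the platter near scene (590,330). The tumblers, the cap and the other tins haven't moved. Lowering now.

```bash
python3 -m handwheel '[[0,0,-25,0,0,0,0.5],[0,0,-30,0,0,0,0.5],[0,0,-30,0,0,0,0.5],[0,0,-15,0,0,0,0.5],[0,0,-10,0,0,0,0.5],[0,0,-4,0,0,0,0.5],[0,0,-1,0,0,0,0.5],[0,0,-1,0,0,0,0.5],[0,0,-1,0,0,0,0.5],[0,0,0,0,0,0,0.5]]'
```

```text
time_s: 14.82
eef_pos: [0.5947, 0.3226, 0.0778]
eef_rot: [0.986, 0.169, 0.0, -0.0]
contact_force: [0.5, 1.1, -2.5]
grip_width: 0.0601
```

```bash
python3 -m handwheel '[[0,0,-1,0,0,0,0.5],[0,0,0,0,0,0,0.5]]';python3 -m handwheel '[[0,0,-1,0,0,0,0.5],[0,0,0,0,0,0,0.5]]'
```

```text
time_s: 15.08
eef_pos: [0.595, 0.3226, 0.077]
eef_rot: [0.986, 0.169, 0.0, -0.0]
contact_force: [-0.2, -0.5, 0.3]
grip_width: 0.0598
time_s: 15.32
eef_pos: [0.5955, 0.3226, 0.0769]
eef_rot: [0.986, 0.169, 0.001, -0.0]
contact_force: [-1.2, -1.1, 7.7]
grip_width: 0.06
```

```bash
python3 -m handwheel '[[0,0,0,0,0,0,0.75],[0,0,0,0,0,0,0.85],[0,0,0,0,0,0,1],[0,0,0,0,0,0,1],[0,0,0,0,0,0,1],[0,0,15,0,0,0,1],[0,0,25,0,0,0,1],[0,0,30,0,0,0,1],[0,0,30,0,0,0,1],[0,0,10,0,0,0,1]]'
python3 -m handwheel '[[-10,-22,0,0,0,0,1],[-18,-42,0,0,0,0,1],[-20,-45,0,0,0,0,1],[-20,-45,0,0,0,0,1],[-20,-45,0,0,0,0,1],[-20,-45,0,0,0,0,1],[-20,-45,0,0,0,0,1],[-14,-35,0,0,0,0,1],[-7,-18,0,0,0,0,1],[0,0,0,0,0,0,1]]'
python3 -m handwheel '[[0,0,0,0,0,0,1]]'
```

```text
time_s: 16.58
eef_pos: [0.5959, 0.3231, 0.1887]
eef_rot: [0.986, 0.169, 0.002, -0.001]
contact_force: [0.5, -0.1, 0.5]
grip_width: 0.0918
time_s: 17.82
eef_pos: [0.445, -0.0203, 0.1855]
eef_rot: [0.986, 0.168, -0.0, -0.0]
contact_force: [0.8, 0.4, 0.3]
grip_width: 0.0921
time_s: 17.95
eef_pos: [0.446, -0.0191, 0.1856]
eef_rot: [0.986, 0.168, 0.0, -0.0]
contact_force: [0.3, 0.5, 0.4]
grip_width: 0.0915
```

```bash
python3 -m handwheel '[[0,0,-30,0,0,0,1],[0,0,-30,0,0,0,1],[0,0,-35,0,0,0,1],[0,0,-25,0,0,0,1],[0,0,-11,0,0,0,1],[0,0,0,0,0,0,1]]'
python3 -m handwheel '[[0,0,0,0,0,0,0.5],[0,0,0,0,0,0,0.5],[0,0,0,0,0,0,0.5],[0,0,0,0,0,0,0.5],[0,0,0,0,0,0,0.5],[0,0,0,0,0,0,0.5]]' 25
python3 -m handwheel '[[0,0,10,0,0,0,0.5],[0,0,25,0,0,0,0.5],[0,0,35,0,0,0,0.5],[0,0,35,0,0,0,0.5],[0,0,35,0,0,0,0.5],[0,0,0,0,0,0,0.5],[0,0,0,0,0,0,0.5],[0,0,0,0,0,0,0.5]]'
for k in 1 2 3 4 5 6 7 8; do python3 -m handwheel '[[0,0,0,0,0,0,0.5]]' | grep contact; done
python3 - <<'E'
from station import manip
import cv2
print(manip.sense()['eef_pos'])
for n in("scene","top"):
    c=manip.capture(n); cv2.imwrite(f"pics/{n}2.png",cv2.resize(c["pixels"][:,:,::-1],(800,600)))
E
```

```text
time_s: 18.7
eef_pos: [0.4456, -0.019, 0.0542]
eef_rot: [0.986, 0.169, -0.001, -0.0]
contact_force: [-0.1, -0.6, 0.3]
grip_width: 0.0921
time_s: 19.45
eef_pos: [0.4463, -0.0196, 0.0551]
eef_rot: [0.986, 0.169, 0.001, 0.0]
contact_force: [-0.1, -2.1, 6.5]
grip_width: 0.061
time_s: 20.45
eef_pos: [0.4446, -0.0194, 0.1933]
eef_rot: [0.986, 0.169, -0.001, -0.0]
contact_force: [-0.4, -0.3, -1.1]
grip_width: 0.0616
contact_force: [-0.2, 0.2, -1.5]
contact_force: [-0.1, -0.5, -1.7]
contact_force: [0.0, -0.3, -1.2]
contact_force: [-0.2, -0.1, -1.2]
contact_force: [0.9, -0.5, -2.1]
contact_force: [0.3, 0.4, -1.9]
contact_force: [0.1, 0.6, -2.0]
contact_force: [-0.3, 0.9, -1.2]
[ 0.44575427 -0.01948594  0.19461249]
```

View pics/scene2.png

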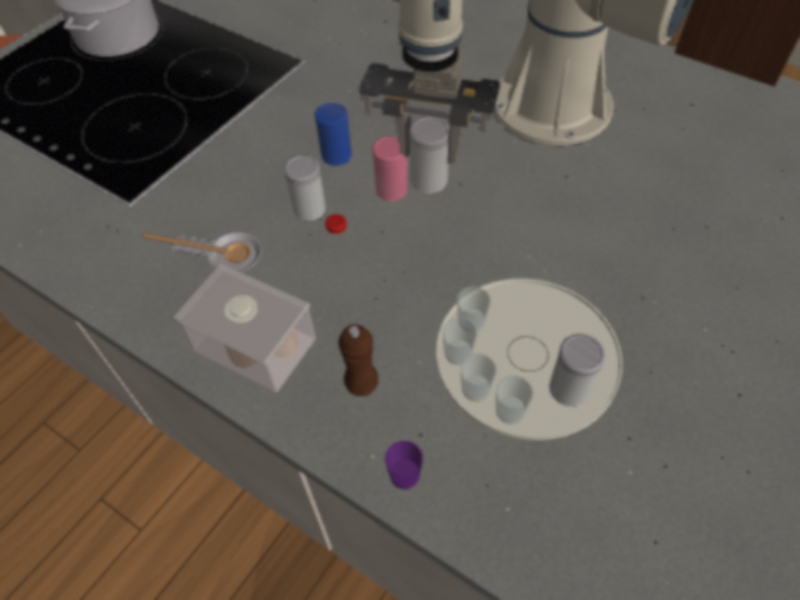

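View pics/top2.png

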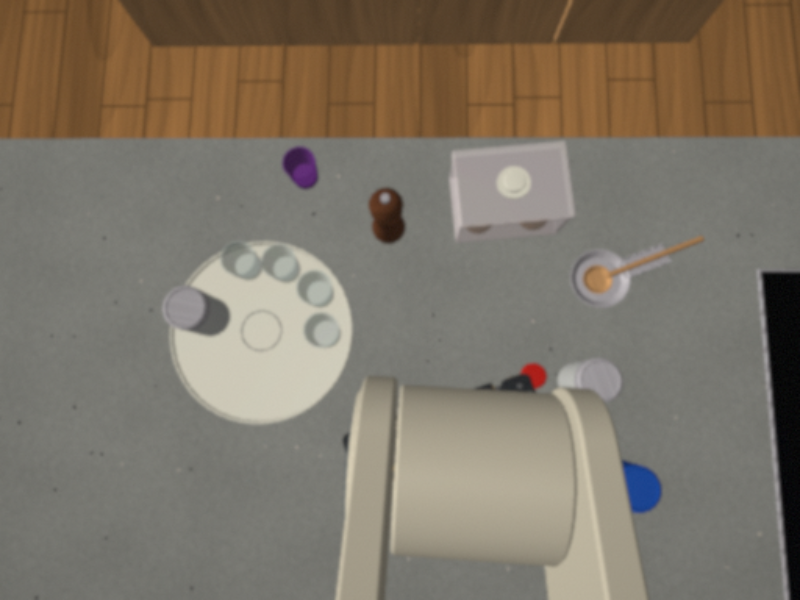

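Tin 1 stands upright on the platter at scene (577,370) and the tumblers are unmoved. Tin 3 reads about 1.6 N (0.16 kg), so tin 2 is the full one. Tin 3 goes to (0.495,0.243).

```bash
python3 -m handwheel '[[4,20,0,0,0,0,0.5],[8,40,0,0,0,0,0.5],[8,45,0,0,0,0,0.5],[8,45,0,0,0,0,0.5],[8,45,0,0,0,0,0.5],[7,35,0,0,0,0,0.5],[4,22,0,0,0,0,0.5],[2,10,0,0,0,0,0.5],[0,0,0,0,0,0,0.5],[0,0,0,0,0,0,0.5]]'
python3 -m handwheel '[[0,0,-25,0,0,0,0.5],[0,0,-30,0,0,0,0.5],[0,0,-30,0,0,0,0.5],[0,0,-15,0,0,0,0.5],[0,0,-10,0,0,0,0.5],[0,0,-4,0,0,0,0.5],[0,0,-1,0,0,0,0.5],[0,0,-1,0,0,0,0.5],[0,0,-1,0,0,0,0.5],[0,0,0,0,0,0,0.5]]'
```

```text
time_s: 22.8
eef_pos: [0.4946, 0.2415, 0.1945]
eef_rot: [0.986, 0.168, -0.0, 0.0]
contact_force: [-0.2, 0.3, -1.7]
grip_width: 0.0613
time_s: 24.05
eef_pos: [0.4948, 0.2426, 0.0777]
eef_rot: [0.986, 0.169, 0.0, -0.0]
contact_force: [0.3, -0.7, -0.9]
grip_width: 0.0614
```

```bash
python3 -m handwheel '[[0,0,-1,0,0,0,0.5],[0,0,0,0,0,0,0.5]]'
```

```text
time_s: 24.3
eef_pos: [0.495, 0.2427, 0.0771]
eef_rot: [0.986, 0.169, 0.0, -0.0]
contact_force: [-1.6, -0.2, 4.1]
grip_width: 0.0608
```

```bash
python3 -m handwheel '[[0,0,0,0,0,0,0.75],[0,0,0,0,0,0,0.85],[0,0,0,0,0,0,1],[0,0,0,0,0,0,1],[0,0,0,0,0,0,1],[0,0,15,0,0,0,1],[0,0,25,0,0,0,1],[0,0,30,0,0,0,1],[0,0,30,0,0,0,1],[0,0,10,0,0,0,1]]'
python3 -m handwheel '[[0,-25,0,0,0,0,1],[1,-45,0,0,0,0,1],[1,-55,0,0,0,0,1],[1,-55,0,0,0,0,1],[1,-55,0,0,0,0,1],[1,-55,0,0,0,0,1],[1,-55,0,0,0,0,1],[1,-55,0,0,0,0,1],[1,-48,0,0,0,0,1],[1,-35,0,0,0,0,1]]'
python3 -m handwheel '[[0,0,0,0,0,0,1],[0,0,0,0,0,0,1]]'
python3 - <<'E'
from station import manip
import cv2
print(manip.sense()['eef_pos'])
c=manip.capture("scene"); cv2.imwrite(f"pics/scene3.png",cv2.resize(c["pixels"][:,:,::-1],(800,600)))
E
```

```text
time_s: 25.55
eef_pos: [0.4958, 0.243, 0.1892]
eef_rot: [0.986, 0.169, 0.002, -0.001]
contact_force: [-0.5, -0.2, -0.4]
grip_width: 0.0919
time_s: 26.8
eef_pos: [0.5032, -0.2425, 0.1862]
eef_rot: [0.986, 0.168, -0.0, -0.0]
contact_force: [0.8, -0.1, 0.5]
grip_width: 0.0919
time_s: 27.05
eef_pos: [0.5032, -0.2398, 0.1861]
eef_rot: [0.986, 0.168, -0.0, -0.0]
contact_force: [0.5, -0.0, 0.5]
grip_width: 0.092
[ 0.50323183 -0.23979072  0.18611775]
```

View pics/scene3.png

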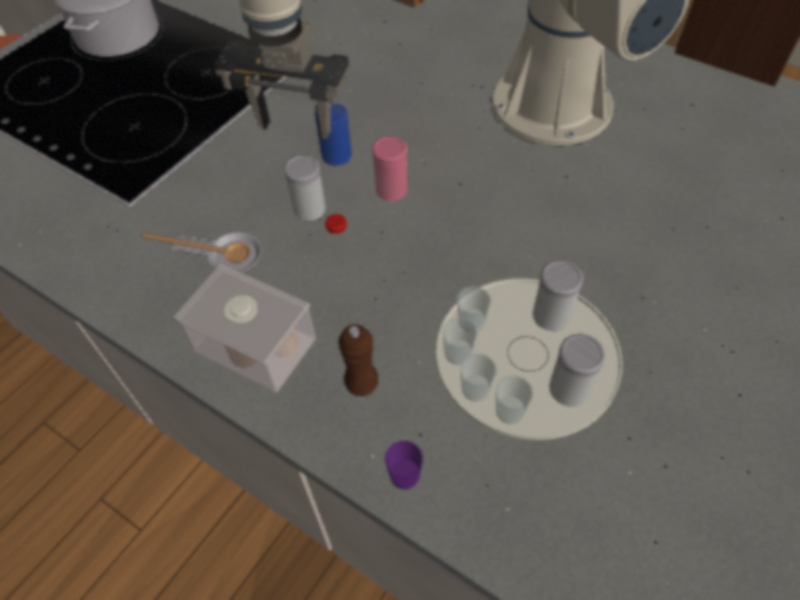

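Both lighter tins stand on the platter, at (558,297) and (577,370), with all four tumblers upright. Tin 2 stands at (306,188) with the gripper above it. I'm regrasping tin 2 and lifting it.

```bash
python3 -m handwheel '[[0,0,-30,0,0,0,1],[0,0,-30,0,0,0,1],[0,0,-35,0,0,0,1],[0,0,-25,0,0,0,1],[0,0,-11,0,0,0,1],[0,0,0,0,0,0,1]]'
python3 -m handwheel '[[0,0,0,0,0,0,0.5],[0,0,0,0,0,0,0.5],[0,0,0,0,0,0,0.5],[0,0,0,0,0,0,0.5],[0,0,0,0,0,0,0.5],[0,0,0,0,0,0,0.5]]' 30
python3 -m handwheel '[[0,0,10,0,0,0,0.5],[0,0,25,0,0,0,0.5],[0,0,35,0,0,0,0.5],[0,0,35,0,0,0,0.5],[0,0,35,0,0,0,0.5],[0,0,25,0,0,0,0.5],[0,0,10,0,0,0,0.5],[0,0,0,0,0,0,0.5],[0,0,0,0,0,0,0.5],[0,0,0,0,0,0,0.5]]'
for k in 1 2 3 4 5 6; do python3 -m handwheel '[[0,0,0,0,0,0,0.5]]' | grep contact; done
python3 - <<'E'
from station import manip
import cv2
s=manip.sense();print(s['eef_pos'],s['grip_width'],s['dq'])
for n in("scene","top"):
    c=manip.capture(n); cv2.imwrite(f"pics/{n}4.png",cv2.resize(c["pixels"][:,:,::-1],(800,600)))
E
```

```text
time_s: 27.85
eef_pos: [0.5036, -0.2397, 0.0554]
eef_rot: [0.986, 0.169, -0.0, -0.0]
contact_force: [0.4, -0.2, 0.8]
grip_width: 0.0921
time_s: 28.6
eef_pos: [0.5041, -0.2408, 0.0561]
eef_rot: [0.986, 0.169, 0.0, 0.0]
contact_force: [-0.5, -1.3, 6.1]
grip_width: 0.0595
time_s: 29.85
eef_pos: [0.5031, -0.2402, 0.2294]
eef_rot: [0.986, 0.169, -0.001, -0.001]
contact_force: [0.0, 0.3, -4.2]
grip_width: 0.0598
contact_force: [0.1, 0.4, -6.2]
contact_force: [0.0, 0.2, -5.1]
contact_force: [-0.4, -0.3, -3.9]
contact_force: [0.0, 0.5, -4.9]
contact_force: [-0.2, 0.2, -5.9]
contact_force: [-0.2, -0.3, -5.4]
[ 0.5037207  -0.24047209  0.23060786] 0.05964821878596647 [ 1.15653966e-03  5.13638290e-05  8.01421098e-04  2.75537492e-04
  1.22697853e-03 -6.71266371e-04]
```

View pics/scene4.png

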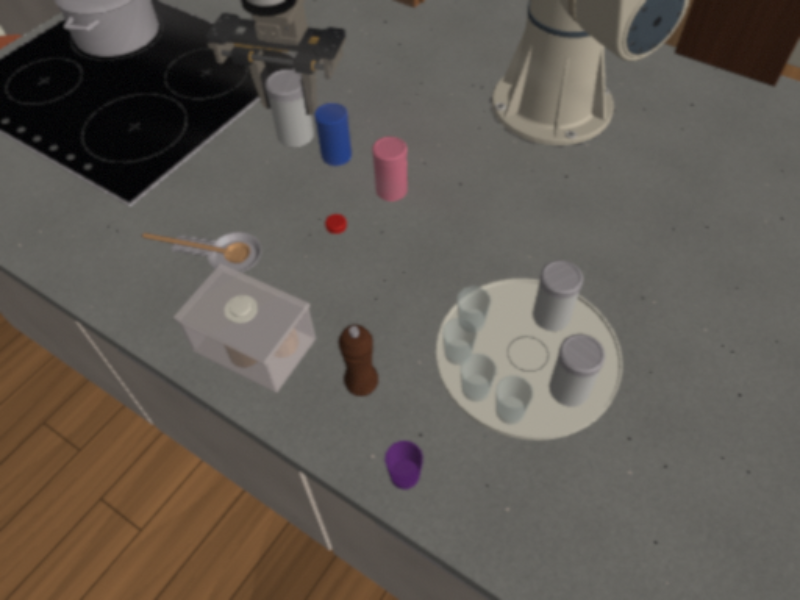

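View pics/top4.png

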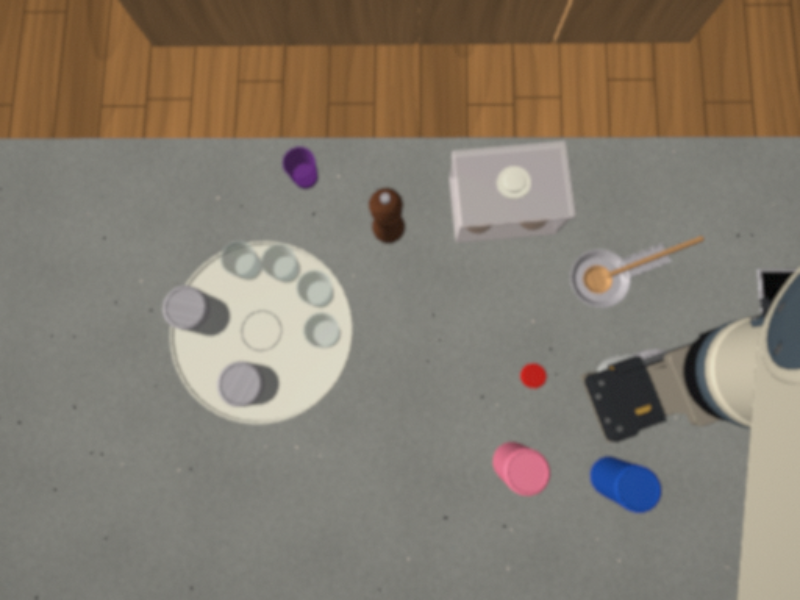

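The full tin is held upright at scene (290,110), its underside about 0.175 m up. The other two stand inside the lip with all four tumblers, and everything else is in place.

```bash
python3 -c "
from station import manip
print(manip.hand_in())"
```

```text
the job is handed in; nothing more can be done
None
```

I found the full tin by lifting all three, set the two lighter ones on the turntable, and handed the job in at about 31 s still holding the full one. The hand-in gives no verdict, so this rests on my own checks.

| Tin (starting position) | Wrist force | Mass | Where it ended |
|---|---|---|---|
| (0.504, -0.240) | about 5.0 N | about 0.51 kg | held in the gripper |
| (0.581, -0.087) | about 2.65 N | about 0.27 kg | turntable, at about (0.595, 0.323) |
| (0.446, -0.020) | about 1.6 N | about 0.16 kg | turntable, at about (0.495, 0.243) |

- **Heaviest tin:** it read about 5.2 N on the final lift, agreeing with the first. It is still and upright, held with 30 N, its underside about 17 cm above the counter. Single force readings vary by about 1 N, well below the gap of about 2.4 N to the next tin.
- **Lighter tins:** each was lowered until the force showed contact, then released. In the last pictures both stand upright inside the lip, about 80 mm from the turntable's centre.
- **Everything else:** the last pictures show the four tumblers standing and the cap, spoon rest, pepper mill, box and look-alikes where they began.

No check failed or disagreed.

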